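# Index the core insert to its next face

### The arm

A 6-joint arm with a two-finger parallel gripper is mounted at the origin on the work surface. World frame = base frame: x ahead of the robot, y to its left, z up, the work surface at z = 0. Lengths are in m, angles in rad, forces in N, time in s.
With the tool pointing down it reaches from about 0.25 to 0.725 m from the base axis. Payload 4 kg.
Tool frame: the origin (TCP) lies where the fingers leave the gripper's body, on its centre line; the fingertips stand 73 mm ahead of it and the grasp point (between the pads) lies 54 mm ahead of it (bot.tip_reach is the z of the fingertips in the tool frame, in m); z points along the fingers, x is the direction in which the jaws open and shut, and the axes are right-handed (so a half turn about z gives the same grasp; the last joint's range is limited). The gripper opens to 85 mm and grips with 20 to 120 N. Pads are 22 mm wide; open, the fingers measure 114 mm over their backs; the gripper's body (76 mm by 85 mm) begins 54 mm behind the grasp point. The pads swing forward as they close: fully open they stand 13 mm farther back than shut.
Start: joints at [-1.122, 0.241, 0.005, 1.335, 0, 1.571], TCP at [0.217, -0.45, 0.304] pointing down, gripper open.
Joint ranges: [-2.72, 2.72], [-1.05, 1.87], [-1.09, 1.28], [-1.99, 2.15], [-1.42, 1.44], [-3.14, 3.14]. Speed limits (rad/s): [2.79, 2.79, 3.14, 3.14, 3.14, 3.14].

### API

Orientations are given as a unit quaternion [x, y, z, w].
In Python, from workcell import bot, vision, job_done gives the robot as it stands.
- The arm moves only by the tool drive_tool, never from a script. Its argument "steps" is one flat list of numbers, 7 for each row, row after row: the shift along the tool's x, y, z in m, then the turn, a rotation vector about the tool's x, y, z in degrees, then the closure, from -1 (fully open) to 1 (shut). A call has 1 to 8 rows; each row shifts and turns the commanded pose from where the row before left it, along the tool's axes as they then stand; what a row does not reach is not made up. A row lasts 1/12 s, in which the tool goes at most 41.7 mm and 7.16 degrees, less where a joint would pass 70% of its speed; a pose out of reach is approached as far as the arm can. A call is refused whole if a number of a shift passes 0.0417 or a number of a turn 7.16, either way. A call with a gripper value outside its range is refused whole. The fingers move at their own pace and stop on an object; the grip force is fixed at half the most. Time passes only in rows, so rows that do not move let the fingers close. It gives the time, the measured TCP pose, the force and the opening at its end, in the units of the state.
- bot.get_obs(): the state, without advancing time (a new reading comes with each control period).
- vision.camera(name): name is "scene" or "top" or "wrist"; returns (picture, depth): 480x640x3 uint8, red, green, blue; 480x640 float32, m along the optical axis (not along the pixel's ray), 0 where there is no reading.
- vision.camera_model(name): a dict with "mtx" (3x3 intrinsics, pixels), "rvec" (rotation vector, rad) and "tvec" (3), from world to camera coordinates, as OpenCV has them. Camera axes: x right, y down, z forward; pixel columns grow to the right and rows downward; lengths in m; the calibration is good to about 2 mm. The wrist camera is an equidistant fisheye: a pixel r from the principal point sees the ray r / f radians off the axis. A picture is of the moment at which its call begins: read the wrist's pose just before it. camera_model takes no time and is no camera call; for the wrist camera it gives the pose at the moment of the call.
- job_done(): hands the job in, once; it reports no verdict.
The state is a dict: "clock": time; "joint_pos": joint angles; "joint_vel": joint speeds; "tau": joint torques, N m; "eef_pos": TCP position; "tool_rot": TCP orientation; "ft_force": force on the tool from outside, world axes, zero at the start; "ft_torque": the same for the moment, N m; "grip_width": finger opening in m.
Only numpy, scipy, OpenCV 4.12 (cv2) and the standard library are available. Lean on these libraries where they do the work, as an engineer would, in place of code of your own. Each camera call takes 0.05 s, during which the arm holds its last target.

### The job

Index the clamped core insert round to its next face. Pull up the sprung T-bar of the index plunger and give it a quarter turn so that it stays parked up by itself; swing the index table by its crank a quarter turn anticlockwise (seen from above) to the next hole; then lift the T-bar again, turn it a quarter turn and let it drop so that the pin is fully home in that hole. Never touch the insert with its mirror face, and leave the other things on the bench where they are.

Things in the scene. Friction and masses are not known exactly. Their poses are not given: they have to be found in the camera images.
- fixture: Steel index fixture screwed to the bench; origin at bench level on the axis of its round table, x to the plunger, z up. Foot 110 mm wide, 14 mm thick, x from -107 to 143 mm; round bed 168 mm across. A bracket (column 30 x 46 mm at x = 106; arm 36 mm wide, top at 62 mm) holds the plunger over the hole circle, at x = 66 mm.
- table_axis (a point): Point on the index table's vertical axis, on its top face, 40 mm above the bench; does not turn with the table (x to the plunger, z up). The table is a steel disc 164 mm across, 12 mm thick, with four holes of 12 mm (black, brass rims) 90 degrees apart on a circle of 66 mm radius.
- plunger (a joint): Lift of the plunger, m. 0: pin home, 7 mm deep in a hole, table locked. 0.009: parked, cross pin in the shallow notches, pin 2 mm clear of the table. The crowns between are passed only above 0.012; top stop 0.018. Over solid table, T-bar in line, it rests at 0.007 and snaps down when a hole comes under (the round nose pulls the table true over the last 3 mm). Spring 8 to 14 N.
- tbar (a joint): Turn of the T-bar about its vertical stem, rad, anticlockwise from above, free to turn both ways to 3.5. At 0 and at plus or minus 3.14 the bar points at the table axis, over the deep slots; at plus or minus 1.57 it lies crosswise, over the shallow notches. Dropped within about 0.1 rad of a slot it finds its own way in.
- tbar_grip (a point): Point in the plunger's black T-bar, on the stem axis, 8 mm below the bar's top; x along the bar, z up. Bar 48 mm long, 14 thick, 22 high, edges rounded; pin home, its top is 120 mm and its underside 98 mm above the bench, and it rises with the plunger. Under it a stem (11 mm, then 8 mm) goes down to the castellated steel sleeve (29 mm across, crown 86 mm above the bench).
- index_table (a joint): Angle of the index table, rad, anticlockwise from above positive. 0 at the start (locked in a hole); 1.571 is the next hole anticlockwise. It turns by hand from -1.7 to 3.3, with light friction (0.15 N m), and stays where it is left.
- crank_grip (a point): Point on the axis of the crank's black upright grip, 18 mm below its top, 70 mm above the bench. Grip: cylinder 20 mm across, from 44 to 88 mm above the bench, fixed on a spoke 100 mm from the table axis; it does not spin on its own. At the start it stands 135 degrees anticlockwise from the direction axis-to-plunger, a quarter turn on at 225 degrees.
- mirror_face (a point): Middle of the mirror-polished side face (34 x 22 mm) of the core insert clamped on the middle of the table. The other side faces are dull grey. Not to be touched.
- insert: Hardened steel core insert, origin in the middle of its underside, on the table axis, 40 mm above the bench; it turns with the table. Foot 46 x 46 x 8 mm, core 34 x 34 mm, small bosses up to 74 mm above the bench. Mirror face to its own -x.
- stone_a: White ceramic stone stick 150 x 13 x 6 mm lying beside the fixture, origin under its middle. Leave.
- stone_b: A second white ceramic stone stick of the same size, lying on the bench. Leave.
- lap_plug: Brass lapping plug standing on its 30 mm head, 52 mm high, 18 mm shank, origin under its middle. Leave.
- loupe: Black eye loupe, 36 mm across, 32 mm high, origin under its middle. Leave.
- paste_jar: Small paste jar, 42 mm across, 34 mm high, origin under its middle. Leave.
- round_core: Small round steel core on a 48 mm foot, 38 mm high, origin under its middle. Leave.

How it is judged:
On the way, in this order (a step that is already met when the one before it is completed fails the run):
1. the plunger is parked up by itself, T-bar let go in the shallow notches (value of joint plunger between 0.0075 and 0.0105 m and contact force between the fingers and tbar below 0.2 N and value of joint index_table below 0.3 rad), for 0.2 s.
2. the index table has been swung a quarter turn anticlockwise, to about the next hole (value of joint index_table between 1.45 and 1.69 rad), for 0.1 s.
At the end, for the whole second after the job is handed in: The index table stands still a quarter turn anticlockwise from its start (1.52 to 1.62 rad), and the plunger has dropped fully home in the hole there (lift under 2 mm), let go (value of joint plunger below 0.002 m and value of joint index_table between 1.52 and 1.62 rad and velocity of joint index_table between -0.02 and 0.02 rad/s); the robot touches nothing.
It fails at once if the core insert is touched by the robot (contact force between any of the arm, the fingers and insert above 0.5 N).
It fails at once if a bystander on the bench is pushed more than 20 mm from its place (distance of any of stone_a, stone_b, lap_plug, loupe, paste_jar, round_core from where it was at the start of the episode above 0.02 m).
It also fails if it takes over 72 s, if anything falls off the work surface, if the arm or the gripper's body presses on something with over 40 N, if the wrist force passes 120 N, or if a joint passes its speed limit or range.

## Working session

There is one attempt and no reset: what is moved stays moved. The work goes in short steps, Python scripts to look and compute and a tool call to move; the robot and the scene stay as the last step left them, time stands still between calls to the robot, and variables do not carry over. Pictures are saved under pics/ and viewed, and the job is handed in when it is done.

Besides the shell and the picture viewer there is one more tool, called as name(argument=value, ...) on one line, values as JSON. drive_tool: Moves the arm, as the interface text tells. Its arguments: {"type":"object","properties":{"steps":{"type":"array"}},"required":["steps"]}

```bash
mkdir -p pics; ls; cat > h.py <<'E'
import numpy as np, cv2
from workcell import bot, vision, job_done
def cam(n):
    m=vision.camera_model(n); return np.array(m["mtx"]),cv2.Rodrigues(np.array(m["rvec"],float))[0],np.array(m["tvec"],float).ravel()
def ray(n,uv,C=None):
    K,R,t=C or cam(n)
    x=(uv[0]-K[0,2])/K[0,0]; y=(uv[1]-K[1,2])/K[1,1]
    if n=="wrist":
        r=np.hypot(x,y); d=np.array([np.sin(r)*x/max(r,1e-9),np.sin(r)*y/max(r,1e-9),np.cos(r)])
    else: d=np.array([x,y,1.]); d/=np.linalg.norm(d)
    return -R.T@t, R.T@d
def onz(n,uv,z,C=None):
    o,d=ray(n,uv,C); return o+d*(z-o[2])/d[2]
def tri(rs):
    A=0;b=0
    for o,d in rs:
        P=np.eye(3)-np.outer(d,d); A=A+P;b=b+P@o
    p=np.linalg.solve(A,b); return p,[np.linalg.norm((np.eye(3)-np.outer(d,d))@(p-o)) for o,d in rs]
def proj(n,P,C=None):
    K,R,t=C or cam(n); c=R@np.asarray(P,float)+t
    if n=="wrist":
        r=np.hypot(c[0],c[1]); th=np.arctan2(r,c[2]); return K[:2,:2]@(c[:2]/max(r,1e-9)*th)+K[:2,2]
    q=K@c; return q[:2]/q[2]
E
python3 - <<'E'
from h import *
print(bot.get_obs())
for n in ["scene","top","wrist"]:
    p,d=vision.camera(n); cv2.imwrite(f"pics/{n}0.png",p[:,:,::-1]); np.save(f"pics/{n}0.npy",d)
    K,R,t=cam(n); print(n,K.tolist(),(-R.T@t),R[2])
E
```

```text
pics
{'clock': 0.0, 'joint_pos': array([-1.12199750e+00,  2.41421979e-01,  3.73134377e-03,  1.33519830e+00,
       -4.04200370e-05,  1.57080624e+00]), 'joint_vel': array([ 1.90901580e-03, -5.87260915e-04,  1.95132687e-04, -8.39850205e-04,
       -3.05468469e-04, -4.90585089e-05]), 'tau': array([-2.77032465e-03, -3.72319007e+01,  2.52408940e+01,  1.69429363e-02,
       -2.55103005e-04,  4.82575899e-06]), 'eef_pos': array([ 0.21672669, -0.45005925,  0.30301102]), 'tool_rot': array([ 8.46721077e-01, -5.32036016e-01, -8.96687441e-04, -5.39551543e-04]), 'ft_force': array([ 0.17721265, -0.22226709, -0.21326864]), 'ft_torque': array([ 0.04146382,  0.00064768, -0.02550053]), 'grip_width': 0.08523919030810284}
scene [[557.7036573964626, 0.0, 316.8731134777206], [0.0, 557.7036573964626, 240.02954327366666], [0.0, 0.0, 1.0]] [1.22290539 0.01114627 0.82715167] [-0.66506506 -0.0352465  -0.74595318]
top [[441.56889435972977, 0.0, 314.78218995206925], [0.0, 441.56889435972977, 241.6859024610912], [0.0, 0.0, 1.0]] [ 0.47997242 -0.04510613  0.96501577] [ 0.10550222  0.0186813  -0.99424358]
wrist [[371.64829954431775, 0.0, 319.743207356085], [0.0, 371.64829954431775, 242.46126584248262], [0.0, 0.0, 1.0]] [ 0.28101318 -0.41983534  0.37345969] [-0.25155597 -0.11968605 -0.96041389]
```

View pics/scene0.png

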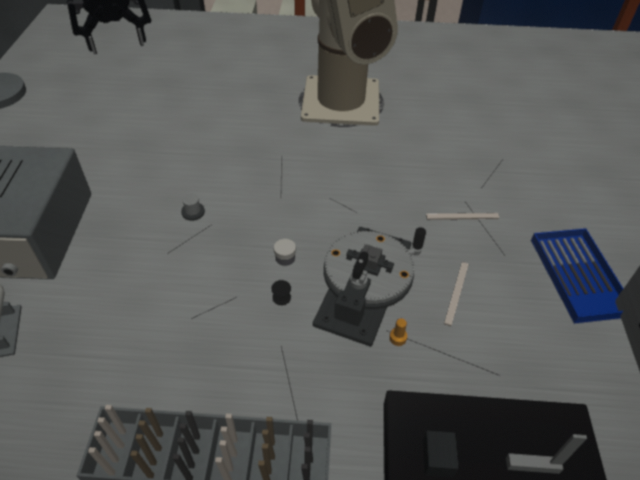

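View pics/top0.png

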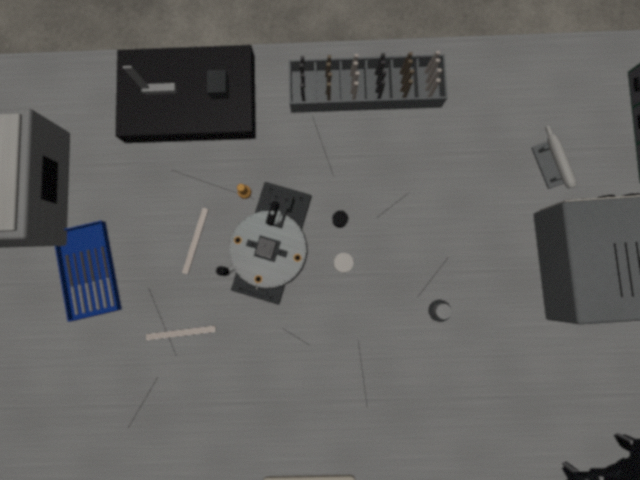

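View pics/wrist0.png

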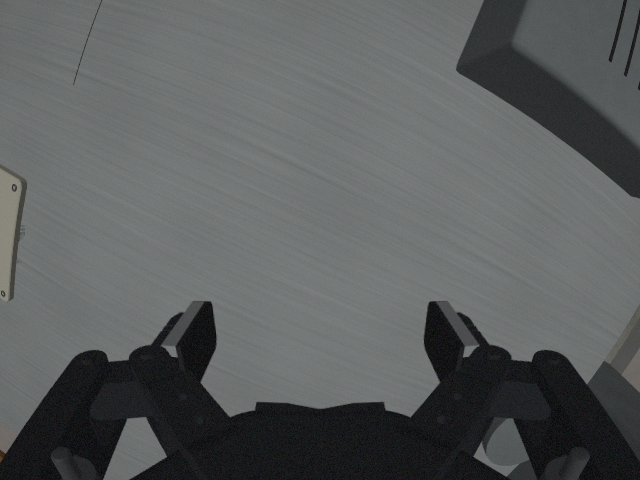

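The top view shows the table at about (268,249), brass holes near (237,240), (297,257) and (258,279), the T-bar at about (273,213) and the crank grip at about (222,271). The scene view shows the T-bar near (359,265) and the grip near (419,238). Next I'll zoom in and measure.

```bash
python3 - <<'E'
from h import *
t=cv2.imread("pics/top0.png"); s=cv2.imread("pics/scene0.png")
a=cv2.resize(t[165:315,195:325],None,fx=4.4,fy=4,interpolation=cv2.INTER_CUBIC); a=cv2.resize(t[165:315,195:325],None,fx=4,fy=4,interpolation=cv2.INTER_CUBIC)
cv2.imwrite("pics/topz.png",cv2.convertScaleAbs(a,alpha=1.7))
a=cv2.resize(s[215:350,305:435],None,fx=4,fy=4,interpolation=cv2.INTER_CUBIC)
cv2.imwrite("pics/scenez.png",cv2.convertScaleAbs(a,alpha=1.7))
for n,im in (("top",t),("scene",s)):
    h=cv2.cvtColor(im,cv2.COLOR_BGR2HSV); m=cv2.inRange(h,(8,120,60),(30,255,255))
    k,_,st,c=cv2.connectedComponentsWithStats(m)
    for i in range(1,k):
        if st[i,4]>4: print(n,c[i].round(1),st[i,4],onz(n,c[i],.04).round(4))
E
```

```text
top [243.4 190.8] 133 [0.692  0.1221 0.04  ]
top [238.3 240.8] 6 [0.5846 0.1339 0.04  ]
top [297.  258.6] 5 [0.5435 0.0106 0.04  ]
scene [299.2   6.7] 126 [-0.416  -0.1442  0.04  ]
scene [626.6  18.8] 149 [-0.4356  0.8325  0.04  ]
scene [379.9 238.5] 16 [0.5074 0.0932 0.04  ]
scene [335.5 251.7] 19 [0.5472 0.0105 0.04  ]
scene [403.7 273.9] 23 [0.5899 0.1355 0.04  ]
scene [398.7 332.7] 324 [0.7146 0.1229 0.04  ]
```

View pics/topz.png

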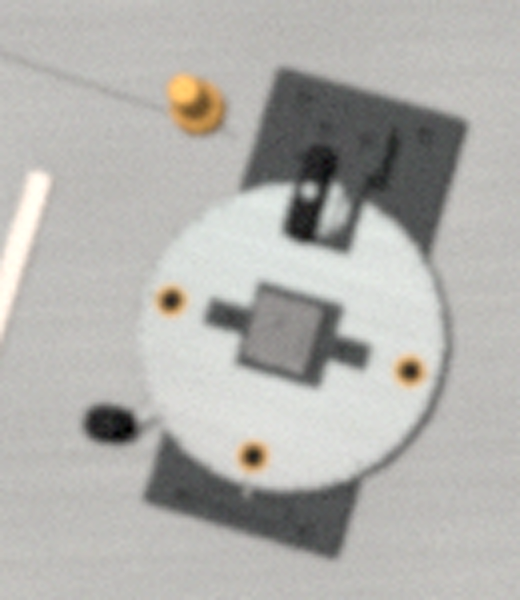

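View pics/scenez.png

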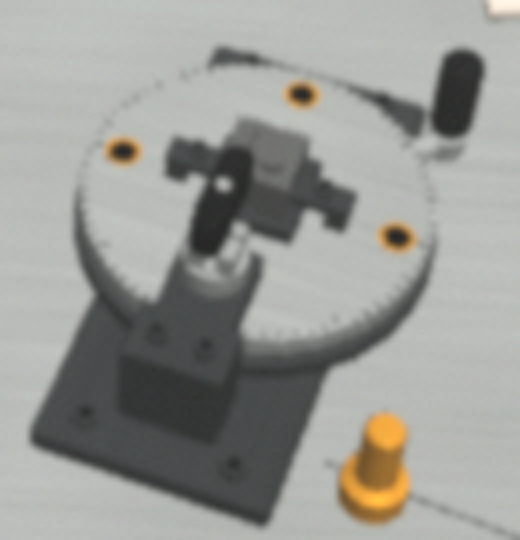

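```bash
python3 - <<'E'
from h import *
T=lambda x,y:(x/4-.375+195,y/4-.375+165)
S=lambda x,y:(x/4-.375+305,y/4-.375+215)
pts={"holeL":((171,300),(397,237)),"holeR":((410,371),(123,151)),"holeB":((253,456),(302,95)),"dot":((309,190),(223,184)),"grip_top":((98,421),(462,60)),"tbar_in":((303,235),(240,160)),"tbarout":((321,152),(203,245))}
for k,(a,b) in pts.items():
    p,r=tri([ray("top",T(*a)),ray("scene",S(*b))]); print(k,p.round(4),np.round(r,4), onz("top",T(*a),.04).round(4), onz("scene",S(*b),.04).round(4))
for z in (.12,): print(onz("top",T(309,190),z),onz("scene",S(223,184),z))
E
```

```text
holeL [0.5875 0.1363 0.0373] [0.0002 0.0002] [0.5872 0.1359 0.04  ] [0.5898 0.1357 0.04  ]
holeR [0.5463 0.0104 0.0369] [0.0001 0.0001] [0.5461 0.0102 0.04  ] [0.5489 0.0103 0.04  ]
holeB [0.5039 0.094  0.0365] [0.0001 0.0001] [0.5038 0.0935 0.04  ] [0.5071 0.0935 0.04  ]
dot [0.6301 0.0526 0.1179] [0.0002 0.0002] [0.6439 0.0618 0.04  ] [0.5651 0.057  0.04  ]
grip_top [0.5221 0.1625 0.087 ] [0.0012 0.0012] [0.5243 0.175  0.04  ] [0.4779 0.1709 0.04  ]
tbar_in [0.6094 0.0585 0.1092] [0.0014 0.0014] [0.6199 0.0654 0.04  ] [0.55   0.0646 0.04  ]
tbarout [0.6516 0.0469 0.1038] [0.0013 0.0013] [0.6642 0.0551 0.04  ] [0.6013 0.0487 0.04  ]
[0.6297563  0.05258039 0.12      ] [0.63195043 0.05233617 0.12      ]
```

Checks agree. The hole radius comes out at 66.2 mm, the axis at about (0.568, 0.073) and the plunger direction at -18.1°. The plunger predicted from the holes is (0.6297, 0.0528); measured directly it is (0.630, 0.0526, 0.118). The grip measures (0.522, 0.1625) against a predicted (0.522, 0.162). Now I'll move above the plunger.

drive_tool(steps=[-0.0137,-0.0295,0.002,0,0,0,-1,-0.0137,-0.0295,0.002,0,0,0,-1,-0.0137,-0.0295,0.002,0,0,0,-1,-0.0137,-0.0295,0.002,0,0,0,-1,-0.0137,-0.0295,0.002,0,0,0,-1,-0.0137,-0.0295,0.002,0,0,0,-1,-0.0137,-0.0295,0.002,0,0,0,-1,-0.0137,-0.0295,0.002,0,0,0,-1])

```text
clock: 0.82
eef_pos: [0.3826, -0.2479, 0.2876]
tool_rot: [0.847, -0.532, -0.0, 0.0]
ft_force: [1.1, -0.8, 0.1]
grip_width: 0.085
```

drive_tool(steps=[-0.0137,-0.0295,0.002,0,0,0,-1,-0.0137,-0.0295,0.002,0,0,0,-1,-0.0137,-0.0295,0.002,0,0,0,-1,-0.0137,-0.0295,0.002,0,0,0,-1,-0.0137,-0.0295,0.002,0,0,0,-1,-0.0137,-0.0295,0.002,0,0,0,-1,-0.0137,-0.0295,0.002,0,0,0,-1,-0.0137,-0.0295,0.002,0,0,0,-1])

```text
clock: 1.48
eef_pos: [0.5477, -0.0467, 0.2714]
tool_rot: [0.847, -0.532, -0.0, 0.0]
ft_force: [0.7, -0.6, -0.9]
grip_width: 0.0853
```

drive_tool(steps=[0,0,0,0,0,-7,-1,0,0,0,0,0,-7,-1,0,0,0,0,0,-7,-1,0,0,0,0,0,-7,-1,0,0,0,0,0,-7,-1,0,0,0,0,0,-7,-1,0,0,0,0,0,-7,-1,0,0,0,0,0,-7,-1])

```text
clock: 2.15
eef_pos: [0.5469, -0.0482, 0.2714]
tool_rot: [0.998, -0.069, -0.001, -0.0]
ft_force: [0.4, -0.5, -0.5]
grip_width: 0.0855
```

drive_tool(steps=[0,0,0,0,0,-7,-1,0,0,0,0,0,-7,-1,0,0,0,0,0,-7,-1,0,0,0,0,0,-7,-1,0,0,0,0,0,-7,-1,0,0,0,0,0,-7,-1,0,0,0,0,0,-7,-1,0,0,0,0,0,-7,-1])

```text
clock: 2.82
eef_pos: [0.5468, -0.0482, 0.2714]
tool_rot: [0.913, 0.407, -0.0, -0.0]
ft_force: [0.8, -0.6, 0.4]
grip_width: 0.0853
```

```bash
cat >> h.py <<'E'
from scipy.spatial.transform import Rotation as Ro
def st():
    o=bot.get_obs(); R=Ro.from_quat(o["tool_rot"]); M=R.as_matrix()
    print("t",round(o["clock"],2),"p",o["eef_pos"].round(4),"yaw",round(np.degrees(np.arctan2(M[1,0],M[0,0])),2),"z",M[:,2].round(4),"F",o["ft_force"].round(2),"T",o["ft_torque"].round(2),"w",round(o["grip_width"],4),"q",o["joint_pos"].round(2))
    return o,M
def go(P,yaw):
    o,M=st(); M2=np.column_stack([[np.cos(yaw),np.sin(yaw),0],[np.sin(yaw),-np.cos(yaw),0],[0,0,-1]])
    print("tool shift",(M.T@(np.array(P)-o["eef_pos"])).round(4),"after-turn",(M2.T@(np.array(P)-o["eef_pos"])).round(4),"rot",np.degrees(Ro.from_matrix(M.T@M2).as_rotvec()).round(2))
E
python3 - <<'E'
from h import *
go([.630,.0527,.25],np.radians(71.9))
E
```

```text
t 2.82 p [ 0.5468 -0.0482  0.2714] yaw 48.06 z [-1.1e-03  1.0e-04 -1.0e+00] F [ 0.78 -0.62  0.35] T [0.04 0.04 0.01] w 0.0853 q [-0.09  0.35  0.08  1.29 -0.    0.64]
tool shift [ 0.1306 -0.0056  0.0214] after-turn [0.1217 0.0477 0.0214] rot [ -0.06   0.03 -23.84]
```

drive_tool(steps=[0,0,0,0,0,-6,-1,0,0,0,0,0,-6,-1,0,0,0,0,0,-6,-1,0,0,0,0,0,-5.8,-1,0.03,0.012,0.005,0,0,0,-1,0.03,0.012,0.005,0,0,0,-1,0.03,0.012,0.005,0,0,0,-1,0.03,0.012,0.005,0,0,0,-1])

```text
clock: 3.48
eef_pos: [0.6312, 0.0512, 0.2514]
tool_rot: [0.812, 0.584, -0.0, -0.0]
ft_force: [-0.3, 0.4, 0.2]
grip_width: 0.0854
```

drive_tool(steps=[0,0,0,0,0,0,-1,0,0,0,0,0,0,-1])

```text
clock: 3.65
eef_pos: [0.6308, 0.0519, 0.2499]
tool_rot: [0.811, 0.585, -0.001, -0.001]
ft_force: [0.2, -1.0, 0.1]
grip_width: 0.085
```

```bash
python3 - <<'E'
from h import *
go([.630,.0527,.166],np.radians(71.9))
C=cam("wrist"); p,d=vision.camera("wrist"); cv2.imwrite("pics/w1.png",p[:,:,::-1])
np.savez("pics/w1.npz",K=C[0],R=C[1],t=C[2])
print(proj("wrist",[.630,.0526,.12],C))
E
```

```text
t 3.65 p [0.6308 0.0519 0.2499] yaw 71.67 z [-2.9e-03 -4.0e-04 -1.0e+00] F [ 0.2  -1.01  0.06] T [0.02 0.03 0.02] w 0.085 q [ 0.08  0.53  0.3   1.34 -0.    0.4 ]
tool shift [ 0.0006 -0.0008  0.0839] after-turn [ 0.0005 -0.001   0.0839] rot [-0.15  0.07 -0.23]
[321.04201485 261.70516694]
```

View pics/w1.png

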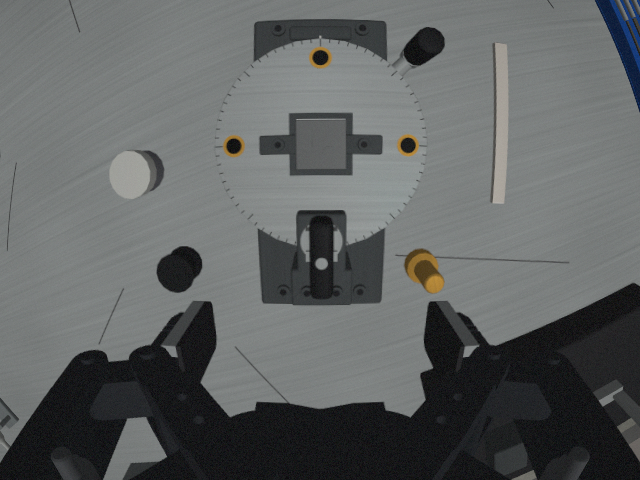

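The wrist view shows the bar square between the fingers. Its dot is at (321,264), predicted at (321,262), which puts the bar about 1 mm off along its length. I'll descend.

```bash
python3 - <<'E'
from h import *
z=np.load("pics/w1.npz"); C=(z["K"],z["R"],z["t"])
g=cv2.imread("pics/w1.png",0)[255:275,310:332]; m=(g>110).astype(np.uint8); mm=cv2.moments(m,True); uv=(310+mm["m10"]/mm["m00"],255+mm["m01"]/mm["m00"])
print(uv,onz("wrist",uv,.12,C))
p,r=tri([ray("wrist",uv,C),ray("top",(309/4-.375+195,190/4-.375+165)),ray("scene",(223/4-.375+305,184/4-.375+215))]);print(p,r)
for uv in [(233.5,145.5),(408,145),(320.5,57.5)]: print(onz("wrist",uv,.04,C))
E
```

```text
(321.252427184466, 263.1747572815534) [0.63087982 0.05243574 0.12      ]
[0.63067676 0.05249174 0.11873543] [np.float64(0.0006138937152659258), np.float64(0.0007287817791655), np.float64(0.0001828027181126799)]
[0.54732821 0.010053   0.04      ]
[0.58861097 0.1359816  0.04      ]
[0.50540749 0.09355763 0.04      ]
```

drive_tool(steps=[0.0002,0,0.016,0,0,-0.1,-1,0.0002,0,0.016,0,0,0,-1,0,0,0.016,0,0,0,-1,0,0,0.016,0,0,0,-1,0,0,0.012,0,0,0,-1,0,0,0.008,0,0,0,-1,0,0,0,0,0,0,-1,0,0,0,0,0,0,-1])

```text
clock: 4.37
eef_pos: [0.6304, 0.05, 0.1682]
tool_rot: [0.811, 0.585, -0.0, -0.0]
ft_force: [-0.0, 0.4, 0.3]
grip_width: 0.0852
```

```bash
python3 - <<'E'
from h import *
go([.630,.0527,.166],np.radians(71.9))
E
```

```text
t 4.37 p [0.6304 0.05   0.1682] yaw 71.56 z [-4.e-04 -1.e-04 -1.e+00] F [-0.03  0.37  0.32] T [ 0.02  0.03 -0.  ] w 0.0852 q [ 0.08  0.58  0.16  1.15 -0.    0.4 ]
tool shift [ 0.0024 -0.0013  0.0022] after-turn [ 0.0024 -0.0012  0.0022] rot [-0.02  0.02 -0.34]
```

drive_tool(steps=[0.0023,-0.0005,0.002,0,0,-0.3,-1,0,0,0,0,0,0,-1,0,0,0,0,0,0,0,0,0,0,0,0,0,0.5,0,0,0,0,0,0,0.8,0,0,0,0,0,0,1,0,0,0,0,0,0,1,0,0,0,0,0,0,1])

```text
clock: 5.03
eef_pos: [0.631, 0.053, 0.166]
tool_rot: [0.809, 0.587, -0.0, 0.0]
ft_force: [-1.9, -2.6, 11.9]
grip_width: 0.0129
```

drive_tool(steps=[0,0,0,0,0,0,1,0,0,0,0,0,0,1,0,0,0,0,0,0,1,0,0,0,0,0,0,1])

```text
clock: 5.37
eef_pos: [0.631, 0.0529, 0.1661]
tool_rot: [0.81, 0.587, -0.0, 0.0]
ft_force: [-1.1, -1.2, 2.0]
grip_width: 0.0131
```

```bash
python3 - <<'E'
from h import *
go([.6307,.0525,.166],np.radians(71.9))
E
```

```text
t 5.37 p [0.631  0.0529 0.1661] yaw 71.91 z [ 1.e-04 -3.e-04 -1.e+00] F [-1.08 -1.19  1.97] T [-0.24  0.22  0.03] w 0.0131 q [ 0.08  0.59  0.16  1.15 -0.    0.4 ]
tool shift [-0.0005 -0.0002  0.0001] after-turn [-0.0005 -0.0002  0.0001] rot [0.01 0.02 0.01]
```

Gripped, at about 13 mm opening with the bar 14 mm thick. Lift by 15 mm.

drive_tool(steps=[0,0,-0.004,0,0,0,1,0,0,-0.004,0,0,0,1,0,0,-0.004,0,0,0,1,0,0,-0.003,0,0,0,1,0,0,0,0,0,0,1,0,0,0,0,0,0,1])

```text
clock: 5.87
eef_pos: [0.6308, 0.053, 0.1799]
tool_rot: [0.809, 0.587, -0.001, -0.0]
ft_force: [4.2, -1.3, -14.2]
grip_width: 0.0129
```

```bash
python3 - <<'E'
from h import *
st()
C=cam("wrist"); p,d=vision.camera("wrist"); cv2.imwrite("pics/w2.png",p[:,:,::-1])
p,d=vision.camera("scene"); cv2.imwrite("pics/s2.png",cv2.resize(p[195:350,285:485,::-1],None,fx=3.5,fy=3.5))
E
```

```text
t 5.87 p [0.6308 0.053  0.1799] yaw 71.91 z [-1.4e-03 -4.0e-04 -1.0e+00] F [  4.25  -1.27 -14.17] T [-0.35 -1.03  0.06] w 0.0129 q [ 0.08  0.58  0.18  1.18 -0.    0.4 ]
```

View pics/w2.png

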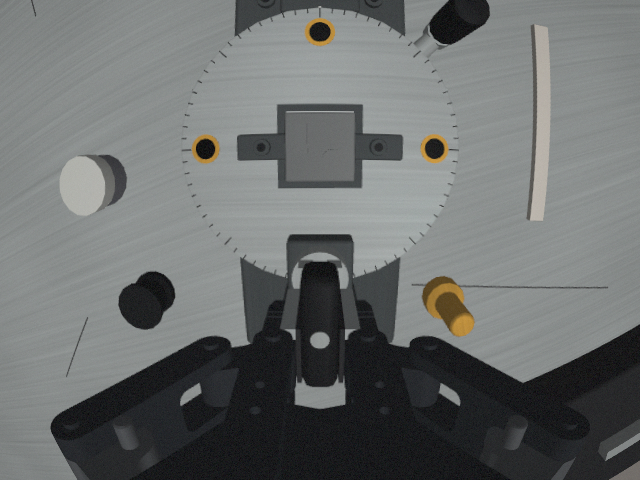

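View pics/s2.png

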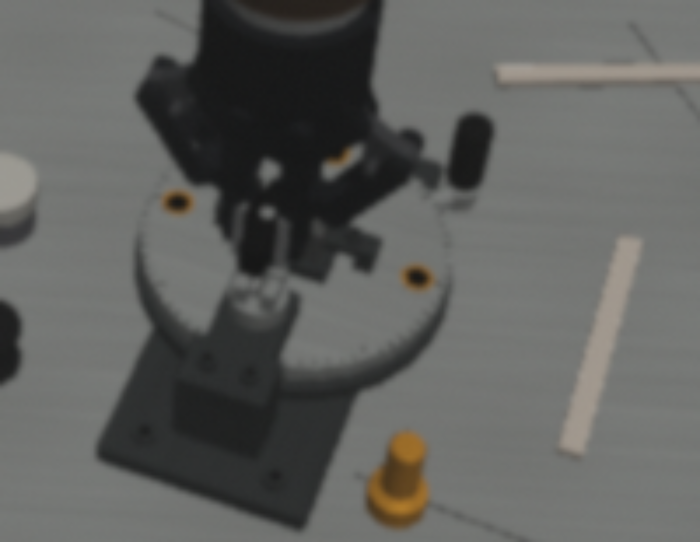

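The scene view shows the bar lifted clear and held between the fingers, with a wrist force of -14 N (spring). I'll raise 1 mm more and turn 90° clockwise.

drive_tool(steps=[0,0,-0.0012,0,0,0,1,0,0,0,0,0,6,1,0,0,0,0,0,6,1,0,0,0,0,0,6,1,0,0,0,0,0,6,1,0,0,0,0,0,6,1,0,0,0,0,0,6,1,0,0,0,0,0,6,1])

```text
clock: 6.63
eef_pos: [0.6306, 0.0527, 0.1816]
tool_rot: [0.967, 0.255, -0.001, 0.0]
ft_force: [3.4, -2.8, -15.0]
grip_width: 0.0126
```

drive_tool(steps=[0,0,0,0,0,6,1,0,0,0,0,0,6,1,0,0,0,0,0,6,1,0,0,0,0,0,6,1,0,0,0,0,0,6,1,0,0,0,0,0,6,1,0,0,0,0,0,6,1,0,0,0,0,0,6,1])

```text
clock: 7.3
eef_pos: [0.6303, 0.0526, 0.1815]
tool_rot: [0.987, -0.16, -0.001, 0.001]
ft_force: [2.4, -2.8, -14.6]
grip_width: 0.013
```

drive_tool(steps=[0,0,0,0,0,0,1,0,0,0,0,0,0,1])

```text
clock: 7.47
eef_pos: [0.6303, 0.0526, 0.1815]
tool_rot: [0.988, -0.156, -0.001, 0.001]
ft_force: [2.4, -4.2, -14.0]
grip_width: 0.0133
```

```bash
python3 - <<'E'
from h import *
st()
C=cam("wrist"); p,d=vision.camera("wrist"); cv2.imwrite("pics/w3.png",p[:,:,::-1])
E
```

```text
t 7.47 p [0.6303 0.0526 0.1815] yaw -17.96 z [-0.0021 -0.001  -1.    ] F [  2.41  -4.2  -13.98] T [-0.64 -0.51 -0.02] w 0.0133 q [ 0.08  0.57  0.19  1.18 -0.    1.97]
```

View pics/w3.png

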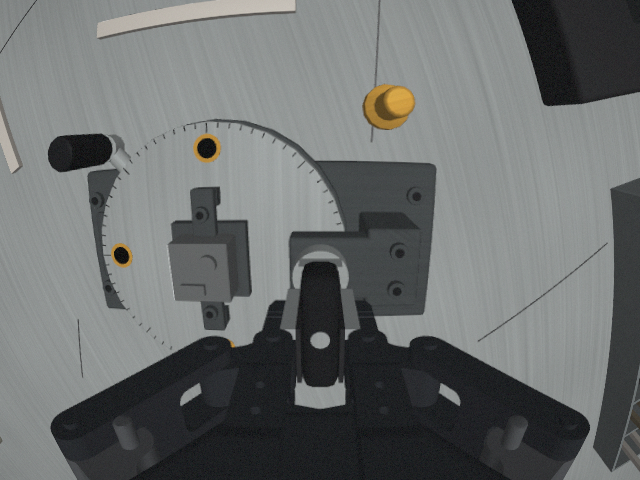

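The wrist view shows the bar crosswise to the fixture. I'll lower by 6.5 mm to the notch, then open.

drive_tool(steps=[0,0,0.003,0,0,0,1,0,0,0.003,0,0,0,1,0,0,0.001,0,0,0,1,0,0,0,0,0,0,1,0,0,0,0,0,0,1])

```text
clock: 7.93
eef_pos: [0.6304, 0.0528, 0.1751]
tool_rot: [0.988, -0.157, -0.001, 0.001]
ft_force: [-2.7, -4.6, -10.0]
grip_width: 0.013
```

```bash
python3 - <<'E'
from h import *
st()
E
```

```text
t 7.93 p [0.6304 0.0528 0.1751] yaw -18.08 z [-1.5e-03 -8.0e-04 -1.0e+00] F [-2.66 -4.57 -9.96] T [-1.07  0.37  0.02] w 0.013 q [ 0.08  0.58  0.18  1.17 -0.    1.97]
```

drive_tool(steps=[0,0,0.001,0,0,0,1,0,0,0,0,0,0,1,0,0,0,0,0,0,1])

```text
clock: 8.18
eef_pos: [0.6304, 0.0527, 0.175]
tool_rot: [0.988, -0.157, -0.0, 0.0]
ft_force: [-2.7, -5.2, -6.1]
grip_width: 0.0129
```

drive_tool(steps=[0,0,0,0,0,0,0.6,0,0,0,0,0,0,0.3,0,0,0,0,0,0,0,0,0,0,0,0,0,-0.3,0,0,0,0,0,0,-0.5,0,0,0,0,0,0,-0.5,0,0,0,0,0,0,-0.5])

```text
clock: 8.77
eef_pos: [0.6312, 0.0533, 0.1744]
tool_rot: [0.988, -0.157, 0.0, -0.0]
ft_force: [-0.2, -0.5, 1.1]
grip_width: 0.0639
```

```bash
python3 - <<'E'
from h import *
st()
C=cam("wrist"); p,d=vision.camera("wrist"); cv2.imwrite("pics/w4.png",p[:,:,::-1])
E
```

```text
t 8.77 p [0.6312 0.0533 0.1744] yaw -18.07 z [ 6.e-04  4.e-04 -1.e+00] F [-0.24 -0.54  1.09] T [ 0.02  0.02 -0.02] w 0.0639 q [0.08 0.58 0.18 1.17 0.   1.97]
```

View pics/w4.png

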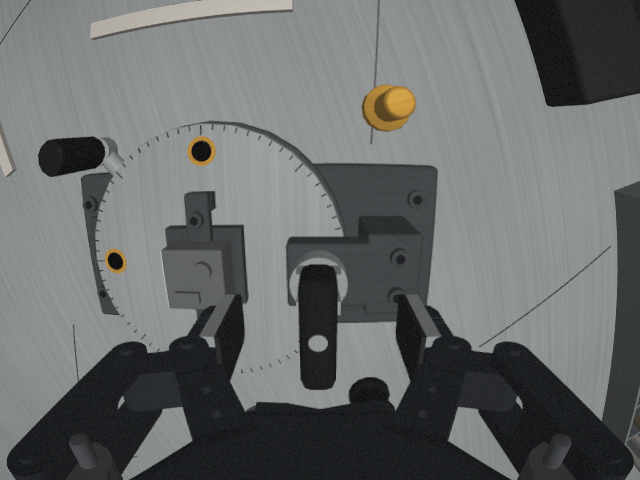

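The fingers are open (64 mm) and clear of the bar, which stays crosswise. I'll raise and check its height.

drive_tool(steps=[0,0,-0.01,0,0,0,-0.5,0,0,-0.015,0,0,0,-0.5,0,0,-0.015,0,0,0,-0.5,0,0,-0.015,0,0,0,-0.5,0,0,-0.01,0,0,0,-0.5,0,0,-0.01,0,0,0,-0.5,0,0,0,0,0,0,-0.5,0,0,0,0,0,0,-0.5])

```text
clock: 9.48
eef_pos: [0.6313, 0.0531, 0.2496]
tool_rot: [0.988, -0.157, 0.001, -0.0]
ft_force: [0.6, -0.2, -0.4]
grip_width: 0.064
```

```bash
python3 - <<'E'
from h import *
a=np.radians(116.9); print("crank"); go([.568-.4524*.1,.0735+.8918*.1,.20],np.radians(26.9))
C=cam("wrist"); p,d=vision.camera("wrist"); cv2.imwrite("pics/w5.png",p[:,:,::-1]);np.savez("pics/w5.npz",K=C[0],R=C[1],t=C[2])
p2,d=vision.camera("scene"); cv2.imwrite("pics/s5.png",p2[:,:,::-1])
p2,d=vision.camera("top"); cv2.imwrite("pics/t5.png",p2[:,:,::-1])
cv2.imwrite("pics/s5z.png",cv2.convertScaleAbs(cv2.resize(p2[165:315,195:325,::-1],None,fx=4,fy=4,interpolation=cv2.INTER_CUBIC),alpha=1.6))
E
```

```text
crank
t 9.48 p [0.6313 0.0531 0.2496] yaw -18.09 z [ 1.1e-03  1.0e-04 -1.0e+00] F [ 0.64 -0.22 -0.43] T [ 0.02 -0.03  0.03] w 0.064 q [0.08 0.53 0.3  1.33 0.   1.97]
tool shift [-0.1372 -0.0704  0.0495] after-turn [-0.0472 -0.1468  0.0496] rot [ -0.    -0.07 -44.99]
```

View pics/w5.png

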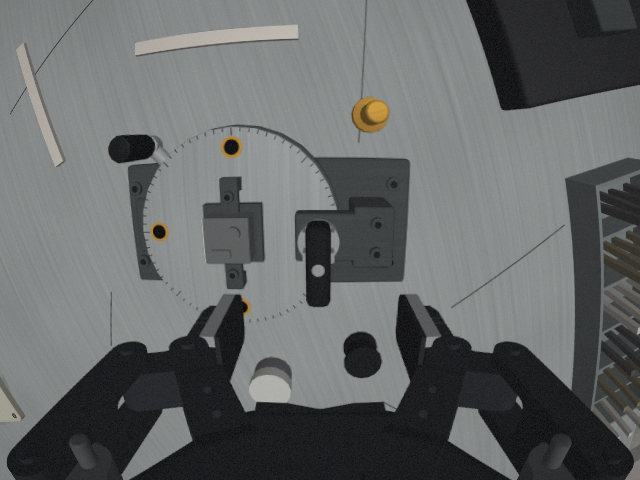

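View pics/s5.png

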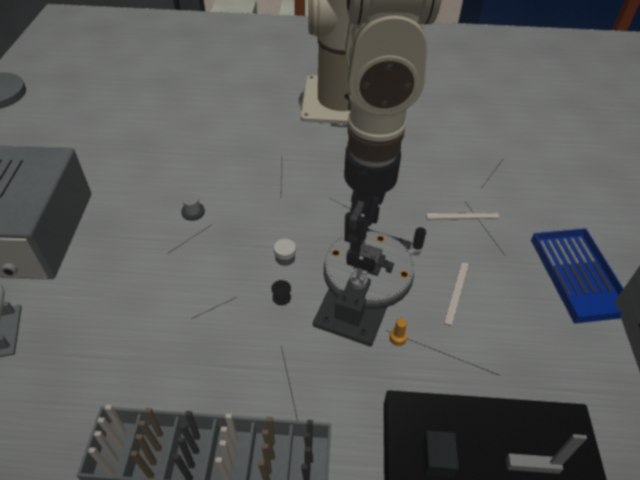

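```bash
python3 - <<'E'
from h import *
for f,(u0,u1,v0,v1) in (("w1",(310,332,255,275)),("w5",(308,329,261,280))):
    z=np.load(f"pics/{f}.npz"); C=(z["K"],z["R"],z["t"])
    g=cv2.imread(f"pics/{f}.png",0)[v0:v1,u0:u1]; m=(g>100).astype(np.uint8); mm=cv2.moments(m,True); uv=(u0+mm["m10"]/mm["m00"],v0+mm["m01"]/mm["m00"])
    print(f,np.round(uv,1),mm["m00"],[onz("wrist",uv,h,C).round(4) for h in (.12,.129)])
z=np.load("pics/w5.npz"); C=(z["K"],z["R"],z["t"])
c=[onz("wrist",u,.04,C) for u in [(231.5,147),(159,231.5)]];print(c)
# grip top (126,149)?
print(onz("wrist",(123,149),.088,C))
E
python3 - <<'E'
import cv2
a=cv2.imread("pics/w5.png")[120:180,90:180];cv2.imwrite("pics/w5z.png",cv2.resize(a,None,fx=6,fy=6))
E
```

```text
w1 [321.2 263.2] 108.0 [array([0.6309, 0.0524, 0.12  ]), array([0.6279, 0.0534, 0.129 ])]
w5 [317.8 270.2] 119.0 [array([0.6296, 0.0495, 0.12  ]), array([0.6307, 0.0527, 0.129 ])]
[array([0.58852822, 0.13537812, 0.04      ]), array([0.50496699, 0.09332764, 0.04      ])]
[0.52648944 0.16052072 0.088     ]
```

View pics/w5z.png

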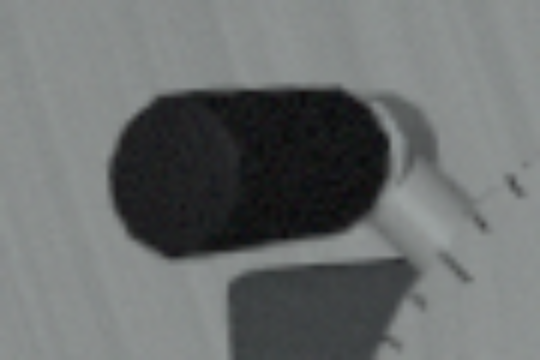

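At height 0.129 the dot lies at (0.6307, 0.0527), exactly over the plunger axis. So the lift is 9 mm: parked. Now to the crank.

drive_tool(steps=[0,0,0,0,0,-6.4,-0.5,0,0,0,0,0,-6.4,-0.5,0,0,0,0,0,-6.4,-0.5,0,0,0,0,0,-6.4,-0.5,0,0,0,0,0,-6.4,-0.5,0,0,0,0,0,-6.5,-0.5,0,0,0,0,0,-6.5,-0.5,0,0,0,0,0,0,-0.5])

```text
clock: 10.3
eef_pos: [0.6306, 0.0531, 0.2479]
tool_rot: [0.972, 0.234, -0.001, -0.0]
ft_force: [0.3, 0.3, 0.1]
grip_width: 0.0639
```

drive_tool(steps=[-0.008,-0.025,0.004,0,0,0,-0.5,-0.008,-0.025,0.004,0,0,0,-0.5,-0.008,-0.025,0.004,0,0,0,-0.5,-0.008,-0.025,0.004,0,0,0,-0.5,-0.008,-0.025,0.004,0,0,0,-0.5,-0.0072,-0.0218,0.005,0,0,0,-0.5,0,0,0,0,0,0,-0.5,0,0,0,0,0,0,-0.5])

```text
clock: 10.97
eef_pos: [0.5214, 0.1633, 0.2235]
tool_rot: [0.973, 0.233, -0.001, 0.0]
ft_force: [1.0, 0.0, 0.9]
grip_width: 0.0641
```

```bash
python3 - <<'E'
from h import *
go([.568-.4524*.1,.0732+.8918*.1,.124],np.radians(26.9))
C=cam("wrist"); p,d=vision.camera("wrist"); cv2.imwrite("pics/w6.png",p[:,:,::-1]);np.savez("pics/w6.npz",K=C[0],R=C[1],t=C[2])
print(proj("wrist",[.5228,.1624,.088],C))
z=np.load("pics/w5.npz"); C=(z["K"],z["R"],z["t"]);print(onz("wrist",(118.7,149),.088,C))
E
```

```text
t 10.97 p [0.5214 0.1633 0.2235] yaw 26.91 z [-1.4e-03 -7.0e-04 -1.0e+00] F [0.96 0.03 0.89] T [ 0.   -0.04  0.03] w 0.0641 q [ 0.3   0.38 -0.02  1.18 -0.    1.4 ]
tool shift [0.0009 0.0014 0.0995] after-turn [0.0008 0.0014 0.0995] rot [0.   0.09 0.01]
[320.9809391 262.0528302]
[0.52321573 0.16190734 0.088     ]
```

View pics/w6.png

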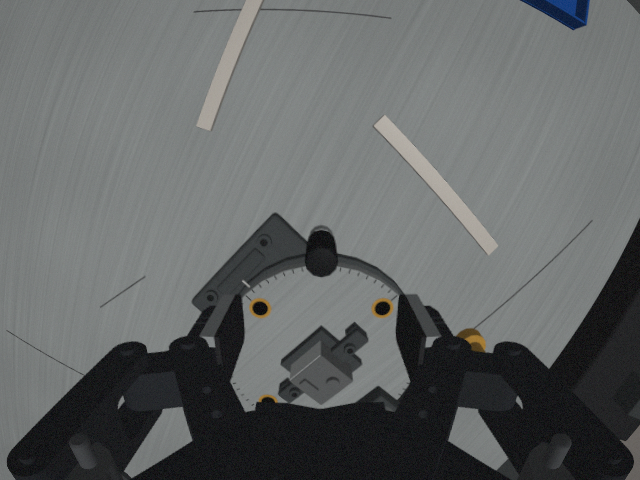

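The grip top is seen at (320,262), predicted at (321,262). Descending.

drive_tool(steps=[0.0004,0.0007,0.016,0,0,0,-0.5,0.0004,0.0007,0.016,0,0,0,-0.5,0,0,0.016,0,0,0,-0.5,0,0,0.016,0,0,0,-0.5,0,0,0.016,0,0,0,-0.5,0,0,0.012,0,0,0,-0.5,0,0,0.007,0,0,0,-0.5,0,0,0,0,0,0,-0.5])

```text
clock: 11.68
eef_pos: [0.5236, 0.1607, 0.1233]
tool_rot: [0.973, 0.232, -0.002, 0.0]
ft_force: [0.1, 0.1, -0.1]
grip_width: 0.0642
```

drive_tool(steps=[0,0,0,0,0,0,0,0,0,0,0,0,0,0.2,0,0,0,0,0,0,0.4,0,0,0,0,0,0,0.6,0,0,0,0,0,0,0.8,0,0,0,0,0,0,1,0,0,0,0,0,0,1,0,0,0,0,0,0,1])

```text
clock: 12.35
eef_pos: [0.5244, 0.1618, 0.1263]
tool_rot: [0.973, 0.233, 0.001, 0.0]
ft_force: [-1.1, -1.3, 6.1]
grip_width: 0.0178
```

```bash
python3 - <<'E'
from h import *
go([.568-.4524*.1,.0732+.8918*.1,.124],np.radians(26.9))
p,d=vision.camera("wrist"); cv2.imwrite("pics/w7.png",p[:,:,::-1])
E
```

```text
t 12.35 p [0.5244 0.1618 0.1263] yaw 26.9 z [ 1.9e-03  2.0e-04 -1.0e+00] F [-1.11 -1.29  6.07] T [-0.26  0.29 -0.05] w 0.0178 q [ 0.3   0.47 -0.15  0.95 -0.    1.4 ]
tool shift [-0.0012 -0.0012  0.0023] after-turn [-0.0012 -0.0012  0.0023] rot [ 0.04 -0.11  0.  ]
```

View pics/w7.png

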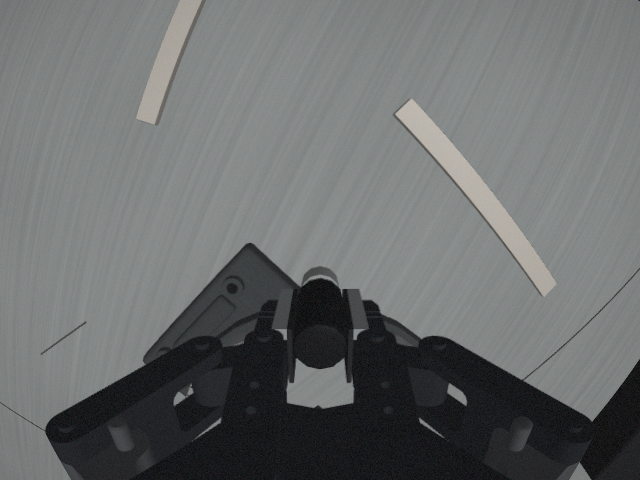

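Gripped. Swing by 16 rows of 5°, then check.

drive_tool(steps=[-0.00871,0.00038,0,0,0,-5,1,-0.00871,0.00038,0,0,0,-5,1,-0.00871,0.00038,0,0,0,-5,1,-0.00871,0.00038,0,0,0,-5,1,-0.00871,0.00038,0,0,0,-5,1,-0.00871,0.00038,0,0,0,-5,1,-0.00871,0.00038,0,0,0,-5,1,-0.00871,0.00038,0,0,0,-5,1])

```text
clock: 13.07
eef_pos: [0.4774, 0.1128, 0.1263]
tool_rot: [0.833, 0.554, 0.002, -0.001]
ft_force: [-0.2, 3.0, 5.3]
grip_width: 0.0187
```

```bash
python3 - <<'E'
from h import *
o,M=st(); d=o["eef_pos"][:2]-[.568,.0732]; print(np.hypot(*d),np.degrees(np.arctan2(*d[::-1])))
E
```

```text
t 13.07 p [0.4774 0.1128 0.1263] yaw 67.23 z [ 0.002   0.0029 -1.    ] F [-0.18  2.99  5.28] T [ 0.38  0.26 -0.02] w 0.0187 q [ 0.23  0.38 -0.31  0.88  0.    0.63]
0.09884903582363651 156.4017449860117
```

drive_tool(steps=[-0.00871,0.00038,0,0,0,-5,1,-0.00871,0.00038,0,0,0,-5,1,-0.00871,0.00038,0,0,0,-5,1,-0.00871,0.00038,0,0,0,-5,1,-0.00871,0.00038,0,0,0,-5,1,-0.00871,0.00038,0,0,0,-5,1,-0.00871,0.00038,0,0,0,-5,1,-0.00871,0.00038,0,0,0,-5,1])

```text
clock: 13.73
eef_pos: [0.4734, 0.0445, 0.1262]
tool_rot: [0.593, 0.805, 0.002, -0.001]
ft_force: [-2.5, 4.0, 6.8]
grip_width: 0.0184
```

drive_tool(steps=[-0.00523,0.00014,0,0,0,-3,1,-0.00523,0.00014,0,0,0,-3,1,-0.00523,0.00014,0,0,0,-3,1,0,0,0,0,0,0,1,0,0,0,0,0,0,1])

```text
clock: 14.15
eef_pos: [0.4794, 0.0296, 0.1262]
tool_rot: [0.53, 0.848, 0.001, 0.0]
ft_force: [-2.5, 2.4, 8.3]
grip_width: 0.0185
```

```bash
python3 - <<'E'
from h import *
o,M=st(); d=o["eef_pos"][:2]-[.568,.0732]; print(np.hypot(*d),np.degrees(np.arctan2(*d[::-1])))
p2,d=vision.camera("top"); cv2.imwrite("pics/t8.png",cv2.resize(p2[165:315,195:325,::-1],None,fx=4,fy=4,interpolation=cv2.INTER_CUBIC))
p2,d=vision.camera("scene"); cv2.imwrite("pics/s8.png",cv2.resize(p2[215:350,305:435,::-1],None,fx=4,fy=4,interpolation=cv2.INTER_CUBIC))
E
```

```text
t 14.15 p [0.4794 0.0296 0.1262] yaw 116.01 z [ 0.0011  0.0016 -1.    ] F [-2.52  2.41  8.31] T [0.31 0.62 0.44] w 0.0185 q [ 0.06  0.36 -0.33  0.88  0.   -0.39]
0.09876985349577444 -153.7730714983309
```

View pics/t8.png

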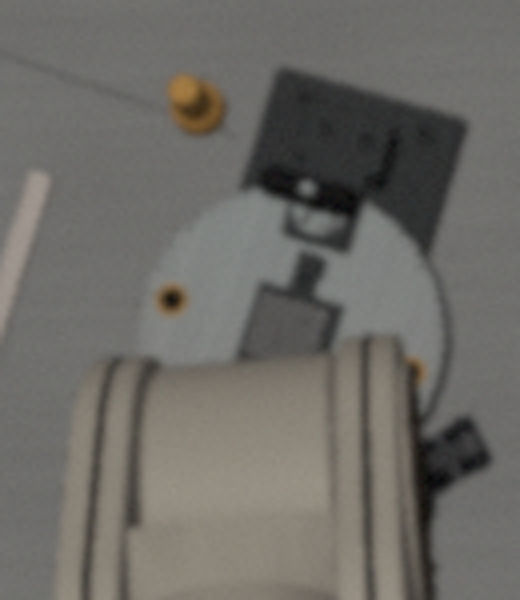

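View pics/s8.png

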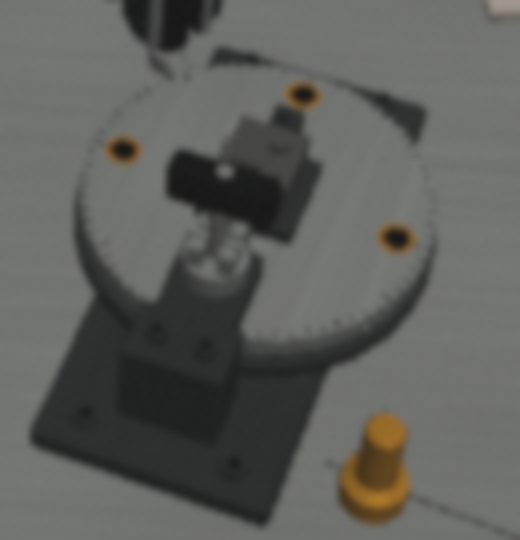

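The scene view shows the holes back on their starting places within a pixel: (397,238), (123,150) and (303,95), against (397,237), (123,151) and (302,95). Release and rise.

drive_tool(steps=[0,0,0,0,0,0,0.7,0,0,0,0,0,0,0.5,0,0,0,0,0,0,0.3,0,0,0,0,0,0,0,0,0,0,0,0,0,-0.3,0,0,0,0,0,0,-0.5,0,0,0,0,0,0,-0.5,0,0,0,0,0,0,-0.5])

```text
clock: 14.92
eef_pos: [0.4792, 0.0289, 0.125]
tool_rot: [0.531, 0.848, -0.0, -0.0]
ft_force: [1.0, -0.4, -0.2]
grip_width: 0.064
```

drive_tool(steps=[0,0,-0.01,0,0,0,-0.5,0,0,-0.02,0,0,0,-0.5,0,0,-0.02,0,0,0,-0.5,0,0,-0.02,0,0,0,-0.5,0,0,-0.02,0,0,0,-0.5,0,0,-0.02,0,0,0,-0.5,0,0,-0.014,0,0,0,-0.5,0,0,0,0,0,0,-0.5])

```text
clock: 15.58
eef_pos: [0.4809, 0.029, 0.2523]
tool_rot: [0.531, 0.848, 0.002, 0.003]
ft_force: [1.1, 0.3, -0.4]
grip_width: 0.0641
```

```bash
python3 - <<'E'
from h import *
print("yaw -18.1");go([.631,.0529,.25],np.radians(-18.1))
C=cam("wrist");p,d=vision.camera("wrist"); cv2.imwrite("pics/w9.png",p[:,:,::-1])
p2,d=vision.camera("scene"); cv2.imwrite("pics/s9.png",p2[:,:,::-1])
def comps(n,im,C=None):
    h=cv2.cvtColor(im,cv2.COLOR_BGR2HSV); m=cv2.inRange(h,(8,100,50),(30,255,255)); cs,_=cv2.findContours(m,cv2.RETR_EXTERNAL,cv2.CHAIN_APPROX_NONE)
    for c in cs:
        if 15<=len(c)<120:
            (e,_,_)=cv2.fitEllipse(c); P=onz(n,e,.04,C); d=P[:2]-[.568,.0732]; print(n,np.round(e,1),P.round(4),np.hypot(*d).round(4),np.degrees(np.arctan2(*d[::-1])).round(2))
comps("wrist",p[:,:,::-1].copy(),C); comps("scene",cv2.imread("pics/scene0.png")); comps("scene",p2[:,:,::-1].copy())
E
```

```text
yaw -18.1
t 15.58 p [0.4809 0.029  0.2523] yaw 115.91 z [ 6.4e-03  4.0e-04 -1.0e+00] F [ 1.13  0.26 -0.4 ] T [-0.02  0.04 -0.03] w 0.0641 q [ 0.06  0.23 -0.15  1.19 -0.   -0.39]
tool shift [-0.0441  0.1454  0.0033] after-turn [ 0.1352 -0.0693  0.0023] rot [  0.34  -0.33 134.01]
wrist [372.6 376.3] [0.5889 0.1354 0.04  ] 0.0656 71.42
wrist [266.3 286.6] [0.5466 0.0104 0.04  ] 0.0663 -108.81
wrist [378.6 286.1] [0.5054 0.0941 0.04  ] 0.066 161.53
scene [398.7 333. ] [0.7154 0.1228 0.04  ] 0.1555 18.59
scene [403.9 274. ] [0.59   0.1357 0.04  ] 0.0663 70.58
scene [335.6 252.3] [0.5487 0.0108 0.04  ] 0.0653 -107.15
scene [380.  238.3] [0.507  0.0934 0.04  ] 0.0643 161.72
scene [627.4  14.7] [-0.4622  0.8428  0.04  ] 1.2859 143.24
scene [299.1   6.8] [-0.415  -0.1447  0.04  ] 1.0068 -167.5
scene [398.6 332.9] [0.7151 0.1227 0.04  ] 0.1552 18.59
scene [403.8 274.3] [0.5908 0.1355 0.04  ] 0.0664 69.9
scene [335.6 252.1] [0.5483 0.0107 0.04  ] 0.0655 -107.49
scene [380.2 238.6] [0.5076 0.0937 0.04  ] 0.0638 161.25
scene [627.4  14.5] [-0.464   0.8434  0.04  ] 1.2878 143.26
scene [299.    6.9] [-0.4146 -0.1447  0.04  ] 1.0065 -167.5
```

View pics/w9.png

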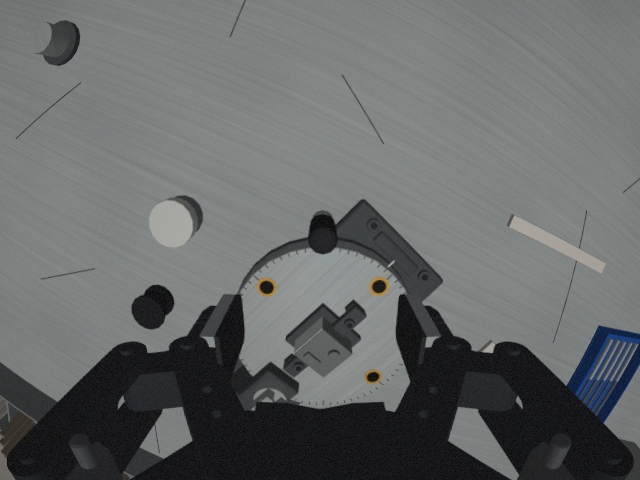

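The table is about 0.5° (0.009 rad) short of its start pattern, well within capture. Turn the tool by +134°, then go over the T-bar.

drive_tool(steps=[0,0,0,0,0,6.7,-0.5,0,0,0,0,0,6.7,-0.5,0,0,0,0,0,6.7,-0.5,0,0,0,0,0,6.7,-0.5,0,0,0,0,0,6.7,-0.5,0,0,0,0,0,6.7,-0.5,0,0,0,0,0,6.7,-0.5,0,0,0,0,0,6.7,-0.5])

```text
clock: 16.35
eef_pos: [0.4783, 0.0289, 0.2471]
tool_rot: [0.857, 0.515, -0.002, -0.001]
ft_force: [-0.3, -0.6, -0.6]
grip_width: 0.064
```

drive_tool(steps=[0,0,0,0,0,6.7,-0.5,0,0,0,0,0,6.7,-0.5,0,0,0,0,0,6.7,-0.5,0,0,0,0,0,6.7,-0.5,0,0,0,0,0,6.7,-0.5,0,0,0,0,0,6.7,-0.5,0,0,0,0,0,6.7,-0.5,0,0,0,0,0,6.7,-0.5])

```text
clock: 17.02
eef_pos: [0.4783, 0.0289, 0.2471]
tool_rot: [0.997, 0.073, -0.002, -0.0]
ft_force: [-0.5, 0.5, 0.1]
grip_width: 0.064
```

drive_tool(steps=[0,0,0,0,0,6.7,-0.5,0,0,0,0,0,6.7,-0.5,0,0,0,0,0,6.7,-0.5,0,0,0,0,0,6.7,-0.5,0,0,0,0,0,0,-0.5,0,0,0,0,0,0,-0.5])

```text
clock: 17.52
eef_pos: [0.4785, 0.0289, 0.2477]
tool_rot: [0.988, -0.156, -0.001, 0.0]
ft_force: [-0.4, -0.7, 0.0]
grip_width: 0.0644
```

```bash
python3 - <<'E'
from h import *
go([.631,.0529,.25],np.radians(-18.1))
E
```

```text
t 17.52 p [0.4785 0.0289 0.2477] yaw -17.92 z [-2.7e-03 -2.0e-04 -1.0e+00] F [-0.45 -0.71  0.01] T [-0.04 -0.01  0.02] w 0.0644 q [ 0.06  0.24 -0.15  1.19 -0.    1.94]
tool shift [ 0.1377 -0.0697 -0.0027] after-turn [ 0.1375 -0.0702 -0.0023] rot [0.06 0.15 0.18]
```

drive_tool(steps=[0.0275,-0.014,0,0,0,0.1,-0.5,0.0275,-0.014,0,0,0,0,-0.5,0.0275,-0.014,0,0,0,0,-0.5,0.0275,-0.014,0,0,0,0,-0.5,0.0275,-0.014,0,0,0,0,-0.5,0,0,0,0,0,0,-0.5,0,0,0,0,0,0,-0.5])

```text
clock: 18.1
eef_pos: [0.6322, 0.0528, 0.2465]
tool_rot: [0.988, -0.157, -0.002, 0.0]
ft_force: [0.5, 0.4, 0.6]
grip_width: 0.0643
```

```bash
python3 - <<'E'
from h import *
go([.6308,.0529,.1755],np.radians(-18.1))
C=cam("wrist");print(proj("wrist",[.6306,.0526,.129],C));p,d=vision.camera("wrist"); cv2.imwrite("pics/w10.png",p[:,:,::-1])
E
```

```text
t 18.1 p [0.6322 0.0528 0.2465] yaw -18.05 z [-3.4e-03 -3.0e-04 -1.0e+00] F [0.51 0.44 0.6 ] T [-0.01  0.05 -0.01] w 0.0643 q [ 0.08  0.54  0.3   1.33 -0.    1.97]
tool shift [-0.0011  0.0002  0.071 ] after-turn [-0.0014  0.0003  0.071 ] rot [0.08 0.18 0.05]
[316.69487001 272.07293641]
```

View pics/w10.png

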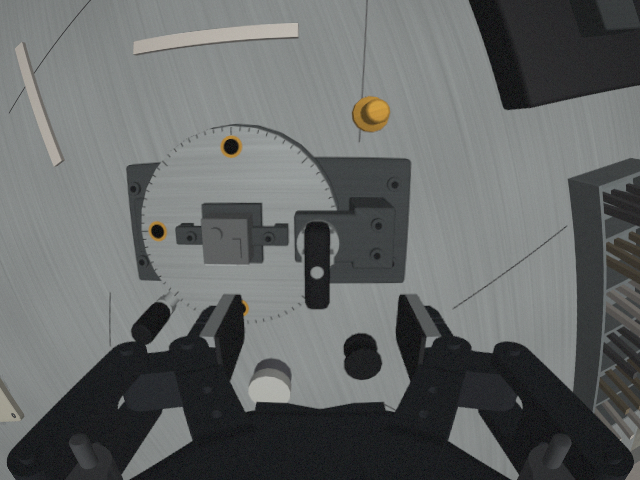

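The dot is at (317,272) as predicted, with the bar still crosswise and the crank a quarter turn on. Descend and grip.

drive_tool(steps=[-0.0006,0,0.014,0,0,0,-0.5,-0.0004,0,0.014,0,0,0,-0.5,0,0,0.014,0,0,0,-0.5,0,0,0.014,0,0,0,-0.5,0,0,0.01,0,0,0,-0.5,0,0,0.005,0,0,0,-0.5,0,0,0,0,0,0,-0.5,0,0,0,0,0,0,-0.5])

```text
clock: 18.82
eef_pos: [0.6305, 0.0529, 0.1787]
tool_rot: [0.987, -0.158, 0.0, -0.0]
ft_force: [-0.2, -1.4, 0.5]
grip_width: 0.0643
```

```bash
python3 - <<'E'
from h import *
go([.6308,.0529,.1755],np.radians(-18.1))
E
```

```text
t 18.82 p [0.6305 0.0529 0.1787] yaw -18.17 z [ 3.e-04  0.e+00 -1.e+00] F [-0.21 -1.4   0.52] T [-0.04  0.03 -0.02] w 0.0643 q [ 0.08  0.58  0.18  1.17 -0.    1.97]
tool shift [ 0.0003 -0.0001  0.0032] after-turn [ 0.0003 -0.0001  0.0032] rot [-0.   -0.01 -0.07]
```

drive_tool(steps=[0,0,0.0032,0,0,0,-0.3,0,0,0,0,0,0,0,0,0,0,0,0,0,0.4,0,0,0,0,0,0,0.7,0,0,0,0,0,0,1,0,0,0,0,0,0,1,0,0,0,0,0,0,1,0,0,0,0,0,0,1])

```text
clock: 19.48
eef_pos: [0.6305, 0.0531, 0.1754]
tool_rot: [0.987, -0.158, -0.0, -0.0]
ft_force: [-3.3, 0.4, 5.0]
grip_width: 0.0132
```

drive_tool(steps=[0,0,0,0,0,0,1,0,0,0,0,0,0,1,0,0,-0.003,0,0,0,1,0,0,-0.003,0,0,0,1,0,0,0,0,0,0,1,0,0,0,0,0,0,1])

```text
clock: 19.98
eef_pos: [0.6305, 0.053, 0.1788]
tool_rot: [0.987, -0.158, -0.001, 0.0]
ft_force: [3.1, 0.9, -12.9]
grip_width: 0.013
```

```bash
python3 - <<'E'
from h import *
st()
E
```

```text
t 19.98 p [0.6305 0.053  0.1788] yaw -18.19 z [-2.2e-03 -1.0e-04 -1.0e+00] F [  3.08   0.93 -12.91] T [ 0.24 -0.85 -0.02] w 0.013 q [0.08 0.58 0.18 1.18 0.   1.97]
```

drive_tool(steps=[0,0,-0.003,0,0,0,1,0,0,0,0,0,0,1,0,0,0,0,0,0,1])

```text
clock: 20.23
eef_pos: [0.6304, 0.0529, 0.1831]
tool_rot: [0.987, -0.158, -0.001, 0.0]
ft_force: [2.0, 1.9, -14.9]
grip_width: 0.0127
```

drive_tool(steps=[0,0,0,0,0,-6,1,0,0,0,0,0,-6,1,0,0,0,0,0,-6,1,0,0,0,0,0,-6,1,0,0,0,0,0,-6,1,0,0,0,0,0,-6,1,0,0,0,0,0,-6,1,0,0,0,0,0,-6,1])

```text
clock: 20.9
eef_pos: [0.6303, 0.053, 0.1833]
tool_rot: [0.966, 0.26, -0.001, -0.0]
ft_force: [2.5, 1.7, -14.7]
grip_width: 0.0133
```

drive_tool(steps=[0,0,0,0,0,-6,1,0,0,0,0,0,-6,1,0,0,0,0,0,-6,1,0,0,0,0,0,-6,1,0,0,0,0,0,-6,1,0,0,0,0,0,-6,1,0,0,0,0,0,-6,1,0,0,0,0,0,0,1])

```text
clock: 21.57
eef_pos: [0.6302, 0.053, 0.1833]
tool_rot: [0.809, 0.587, -0.001, -0.001]
ft_force: [2.5, 1.7, -14.2]
grip_width: 0.0128
```

```bash
python3 - <<'E'
from h import *
go([.6305,.053,.166],np.radians(71.9))
p,d=vision.camera("wrist"); cv2.imwrite("pics/w11.png",p[:,:,::-1])
E
```

```text
t 21.57 p [0.6302 0.053  0.1833] yaw 71.91 z [-1.5e-03  2.0e-04 -1.0e+00] F [  2.55   1.69 -14.17] T [ 0.33 -0.64 -0.02] w 0.0128 q [0.08 0.57 0.19 1.19 0.   0.4 ]
tool shift [0.0001 0.0003 0.0173] after-turn [0.0001 0.0002 0.0173] rot [-0.08  0.02  0.01]
```

View pics/w11.png

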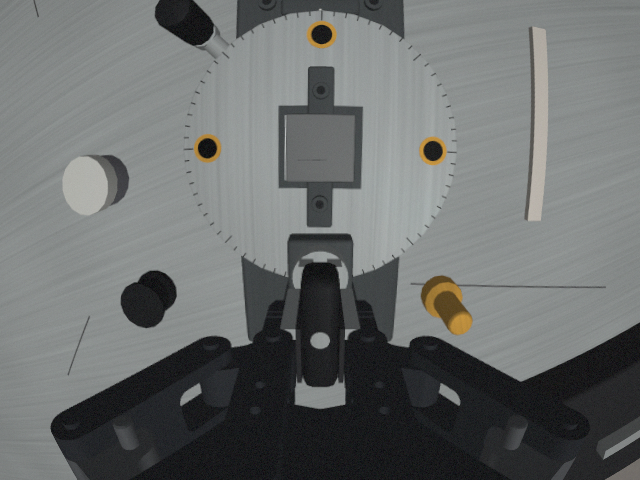

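The bar is back in line with the axis. I'll lower it under control.

drive_tool(steps=[0,0,0.004,0,0,0,1,0,0,0.004,0,0,0,1,0,0,0.004,0,0,0,1,0,0,0.003,0,0,0,1,0,0,0.002,0,0,0,1,0,0,0,0,0,0,1,0,0,0,0,0,0,1])

```text
clock: 22.2
eef_pos: [0.6304, 0.053, 0.1672]
tool_rot: [0.81, 0.586, -0.0, -0.0]
ft_force: [-1.7, 1.6, -8.8]
grip_width: 0.0126
```

```bash
python3 - <<'E'
from h import *
st()
E
```

```text
t 22.2 p [0.6304 0.053  0.1672] yaw 71.81 z [-5.e-04  1.e-04 -1.e+00] F [-1.68  1.62 -8.82] T [ 0.42  0.27 -0.  ] w 0.0126 q [0.08 0.58 0.16 1.15 0.   0.4 ]
```

drive_tool(steps=[0,0,0.0015,0,0,0,1,0,0,0,0,0,0,1,0,0,0,0,0,0,1])

```text
clock: 22.45
eef_pos: [0.6306, 0.053, 0.1668]
tool_rot: [0.81, 0.586, 0.0, 0.0]
ft_force: [-5.4, 2.3, 1.8]
grip_width: 0.0132
```

drive_tool(steps=[0,0,0,0,0,0,0.6,0,0,0,0,0,0,0.3,0,0,0,0,0,0,0,0,0,0,0,0,0,-0.3,0,0,0,0,0,0,-0.5,0,0,0,0,0,0,-0.5,0,0,0,0,0,0,-0.5])

```text
clock: 23.03
eef_pos: [0.6309, 0.0529, 0.1655]
tool_rot: [0.81, 0.586, 0.0, 0.0]
ft_force: [-0.7, 0.9, 0.2]
grip_width: 0.064
```

drive_tool(steps=[0,0,-0.01,0,0,0,-0.5,0,0,-0.015,0,0,0,-0.5,0,0,-0.015,0,0,0,-0.5,0,0,-0.015,0,0,0,-0.5,0,0,-0.015,0,0,0,-0.5,0,0,-0.014,0,0,0,-0.5,0,0,0,0,0,0,-0.5,0,0,0,0,0,0,-0.5])

```text
clock: 23.7
eef_pos: [0.6313, 0.053, 0.2508]
tool_rot: [0.81, 0.586, 0.001, 0.001]
ft_force: [-0.6, 0.1, 0.0]
grip_width: 0.0641
```

```bash
python3 - <<'E'
from h import *
st()
C=cam("wrist");print([proj("wrist",[.6307,.0526,h],C).round(1) for h in (.12,.122,.127,.129)]);p,d=vision.camera("wrist"); cv2.imwrite("pics/w12.png",p[:,:,::-1])
g=p[240:290,300:342].mean(2); m=(g>100).astype(np.uint8); k,_,s,c=cv2.connectedComponentsWithStats(m); print([(s[i,4],(c[i]+[300,240]).round(1)) for i in range(1,k) if s[i,4]>20])
p2,d=vision.camera("scene")
h=cv2.cvtColor(p2[:,:,::-1].copy(),cv2.COLOR_BGR2HSV); m=cv2.inRange(h,(8,100,50),(30,255,255)); cs,_=cv2.findContours(m,cv2.RETR_EXTERNAL,cv2.CHAIN_APPROX_NONE)
print([np.round(cv2.fitEllipse(c)[0],1) for c in cs if 15<=len(c)<120])
E
```

```text
t 23.7 p [0.6313 0.053  0.2508] yaw 71.82 z [ 3.e-03  2.e-04 -1.e+00] F [-0.58  0.1   0.  ] T [-0.    0.01  0.03] w 0.0641 q [ 0.08  0.53  0.3   1.33 -0.    0.4 ]
[array([318.8, 260.9]), array([318.8, 262.1]), array([318.7, 265.1]), array([318.7, 266.3])]
[(np.int32(104), array([303.6, 247.7])), (np.int32(122), array([334.1, 247.5])), (np.int32(111), array([318.8, 261. ]))]
[array([398.7, 333. ]), array([403.8, 274.3]), array([335.6, 252.2]), array([379.4, 238.5]), array([627.2,  14.8]), array([299. ,   6.9])]
```

View pics/w12.png

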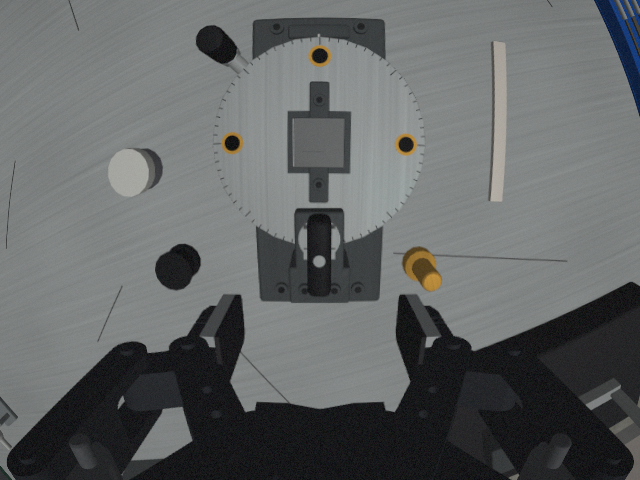

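The dot is at (318.8, 261.0). For lift 0 I predicted (318.8, 260.9), and for 9 mm (318.7, 266.3), so the pin is home. The table pattern is on its place to about 0.5°, and the robot is clear. Handing in.

```bash
python3 - <<'E'
from h import *
st(); print(job_done())
E
```

```text
t 23.8 p [0.6303 0.0529 0.2487] yaw 71.81 z [-1.2e-03 -1.0e-04 -1.0e+00] F [-0.58  0.15  0.23] T [ 0.01  0.01 -0.07] w 0.0641 q [0.08 0.53 0.29 1.33 0.   0.4 ]
the job is handed in; nothing more can be done
None
```

I indexed the table to its next hole and handed the job in at 23.8 s. No verdict was reported.

- **Parking:** I lifted the T-bar about 15 mm, turned it 90° clockwise and let it go. The camera put its top at 129 mm, so the plunger was parked at 9 mm lift.
- **Swing:** I gripped the crank and swung it 90° anticlockwise. The holes came back onto their starting pattern within about 0.5° (0.01 rad).
- **Pin home:** I lifted the T-bar again, turned it back 90°, lowered it and released it.

**Last checks:**
- The T-bar's dot was at (318.8, 261.0) in the image, against (318.8, 260.9) predicted for zero lift, so the pin is fully home.
- The bar is in line with the table axis.
- The last wrist picture showed the table about 0.5° off its starting pattern, so about 1.56 rad. I read that by eye and did not compute it; it is within 1.52 to 1.62 rad.
- The gripper is open and well above the fixture, with wrist force at noise level.
- The bench items still in view had not moved. I did not measure their places separately.

No check failed. The only disagreement was a 1 to 3 mm offset between the cameras, most visible as a table height of 37 mm against the stated 40 mm.

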